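Slide the backplane board out over the light box

TASK

Push the green circuit board along the raised metal ledge, towards the flat-topped light box, until all of the gold contact strip on its leading end shows past the end of the ledge; leave at least two thirds of the board's length on the ledge. Leave the board lying flat on the ledge with its long far edge square up against the fence all the way along. Only push it, gently, with the fingertips or the outside of the fingers: do not pick it up or lift it, and leave everything else where it stands.

Things in the scene. Friction and masses are not known exactly. Their poses are not given: they have to be found in the camera images.
- board: thin green circuit board (a thick backplane), 100 mm (its x) by 160 mm (its y) by 6 mm thick, about 0.13 to 0.25 kg, lying loose on the ledge, its length roughly along the ledge, at first up to 0.1 rad askew and some 10 to 22 mm clear of the fence. Both ends (its +y and -y) carry a strip of gold contacts over the last 25 mm of its top. The flat black and white chips drawn on it stand 1.6 mm at most and cannot be pushed against. Origin at the centre of its underside; z up
- ledge: fixed aluminium ledge: a flat shelf 150 mm deep (its x) and 340 mm long (its y), its top 60 mm above the table, both ends (y = +170 and -170 mm) open. A fence along the whole far side rises 12 mm above the top; its face towards the robot is at x = +65 mm, so the board lies against it with its origin at x = +15 mm. Origin on the table under the centre of the shelf; +x away from the robot, +y to the robot's left along the ledge; turned up to 0.25 rad about z
- lightbox: fixed light box, flat closed box with a plain white top, 110 mm (x) by 100 mm (y) by 25 mm high, on the table 15 mm or so off one end of the ledge (either end), level with it. Shows which way to push. Origin at the centre of its underside
- parts_tray: fixed open black tray with four compartments, 110 by 100 by 25 mm high, off the other end of the ledge. Not used. Origin at the centre of its underside
- flux_bottle: white plastic flux bottle, 36 mm across, 85 mm tall, standing on the table behind the fence; origin at the centre of its underside. Leave alone
- solder_spool: grey spool, 52 mm across, 40 mm tall, standing on the table behind the fence; origin at the centre of its underside. Leave alone
- tip_tin: small round steel tin, 44 mm across, 30 mm tall, on the table in front of the ledge; origin at the centre of its underside. Leave alone
- screwdriver: screwdriver, 160 mm long, lying on the table in front of the ledge. Leave alone
- brush: brush, 170 mm long, lying on the table at the left (+y). Leave alone
- cutters: side cutters, about 120 mm long, lying on the table at the right (-y). Leave alone
Not all that is in view belongs to the job. Several things have the shape of the board; the one meant has the colours described above. Of the things that look like the lightbox, the larger one is meant.

How it is judged (in metres and radians):
At the end, for the whole second after the job is handed in: The board lies still and flat on the ledge (tilt under 0.05 rad, height within 3 mm), its end nearest the light box 24.5 to 53.5 mm past the end of the ledge, its far long edge within about 5 mm of the fence and parallel to it within 0.07 rad (((y of lightbox in the frame of ledge above 0 m and y of board in the frame of ledge between 0.1145 and 0.1435 m) or (y of lightbox in the frame of ledge below 0 m and y of board in the frame of ledge between -0.1435 and -0.1145 m)) and x of board in the frame of ledge between 0.0095 and 0.019 m and angle between the y axis of board and the y axis of ledge, either way round below 0.07 rad and angle between board's own z axis and vertical below 0.05 rad and z of board in the frame of ledge between 0.057 and 0.063 m and linear speed of board below 0.01 m/s); the robot touches nothing.
It fails at once if the board is lifted off or falls from the ledge, or tips up (z of board in the frame of ledge above 0.07 m or z of board in the frame of ledge below 0.052 m or angle between board's own z axis and vertical above 0.15 rad).
It fails at once if the board is pushed or gripped hard (over 35 N) (contact force between the fingers and board above 35 N).
It fails at once if a bystander is moved more than 25 mm (distance of any of flux_bottle, solder_spool, tip_tin, screwdriver, brush, cutters from where it was at the start of the episode above 0.025 m).
It also fails if it takes over 51 s, if anything falls off the work surface, if the arm or the gripper's body presses on something with over 40 N, if the wrist force passes 120 N, or if a joint passes its speed limit or range.

ROBOT

A 6-joint arm with a two-finger parallel gripper is mounted at the origin on the work surface. World frame = base frame: x ahead of the robot, y to its left, z up, the work surface at z = 0. Lengths are in mm, angles in rad, forces in N, time in s.
With the tool pointing down it reaches from about 275 to 1000 mm from the base axis. Payload 8.4 kg.
Tool frame: the origin (TCP) lies midway between the tips of the shut fingers; the grasp point (between the pads) lies 19 mm behind it (r.grip_point_offset is the distance from the TCP to the grasp point, in mm); z points along the fingers, y is the line along which they close (so a half turn about z gives the same grasp; the last joint's range is limited). The gripper opens to 85 mm and grips with 20 to 120 N. Pads are 22 mm wide; open, the fingers measure 114 mm over their backs; the gripper's body (76 mm by 85 mm) begins 54 mm behind the grasp point. The pads swing forward as they close: fully open they stand 13 mm farther back than shut.
Start: joints at [1.214, 0.353, 1.633, -0, 1.155, -0.002], TCP at [217.125, 586.075, 200.281] pointing down, gripper open.
Joint ranges: [-2.63, 2.63], [-0.92, 2.1], [0.06, 2.66], [-1.3, 4.44], [0, 2.69], [-3.02, 3.02]. Speed limits (rad/s): [2.22, 2.22, 2.79, 3.14, 3.14, 3.14].

INTERFACE

Orientations are given as [roll, pitch, yaw] about the fixed x, y, z axes, in that order (R = Rz(yaw) Ry(pitch) Rx(roll)).
In Python, from rig import r gives the robot as it stands. The module is installed in compiled form; this text tells all that it offers.
- The arm moves only by the shell command python3 -m creep 'ROWS' [FORCE]. ROWS is text: rows parted by semicolons, each of 7 numbers parted by spaces: the turn, a rotation vector about the tool's x, y, z in degrees, then the shift along the tool's x, y, z in m, then the closure in counts, from 0 (fully open) to 255 (shut). A call has 1 to 8 rows; each row is the pose to reach, as a shift and turn from the pose commanded when the call began, along the tool's axes at that moment; what a row does not reach only later rows make up. A row lasts 1/8 s, in which the tool goes at most 62.5 mm and 10.7 degrees, less where a joint would pass 70% of its speed; a pose out of reach is approached as far as the arm can. A call with a gripper value outside its range is refused whole. The fingers move at their own pace and stop on an object; FORCE is the grip in N (left out, the last holds). Time passes only in rows, so rows that repeat a pose let the fingers close. It gives the time, the measured TCP pose, the force, the opening and the grip force at its end, in the units of the state.
- r.sense(): the state, without advancing time (a new reading comes with each control period).
- r.grab_frame(name): name is "side" or "top"; returns a dict with "img" (384x512x3 uint8, red, green, blue), "range_z" (384x512 float32, mm along the optical axis (not along the pixel's ray), 0 where there is no reading), "K" (3x3 intrinsics, pixels), "D" ([k1, k2, p1, p2, k3] as OpenCV has them; the pictures are not rectified), "world_from_camera" (4x4, takes a point from camera to world coordinates). Camera axes: x right, y up, looking along -z (the intrinsics and any distortion apply to the point x, -y, -z); pixel columns grow to the right and rows downward; lengths in mm; the calibration is good to about 2 mm. A picture is of the moment at which its call begins.
- r.sign_off(): hands the job in; it is judged then, once.
The state is a dict: "clock": time; "qpos": joint angles; "qvel": joint speeds; "joint_efforts": joint torques, N m; "eef_pos": TCP position; "tcp_rot": TCP orientation; "contact_force": force on the tool from outside, world axes, zero at the start; "wrist_torque": the same for the moment, N m; "opening": opening from 0.0 (shut) to 1.0 (fully open); "grasp_force": force on a finger pad.
Only numpy, scipy, OpenCV 4.12 (cv2) and the standard library are available. Lean on these libraries where they do the work, as an engineer would, in place of code of your own. Each camera call takes 0.05 s, during which the arm holds its last target. There are 200 camera calls.

## Working session

There is one attempt and no reset: what is moved stays moved. The work goes in short steps, Python scripts to look and compute and a shell command to move; the robot and the scene stay as the last step left them, time stands still between calls to the robot, and variables do not carry over. Pictures are saved under pics/ and viewed, at most 10 in all, crops included, and the job is handed in when it is done.

```bash
mkdir -p pics; cat > h.py <<'E'
import numpy as np, cv2
from rig import r
def cloud(f):
    K,D=f["K"],np.array(f["D"],float); h,w=f["range_z"].shape
    u,v=np.meshgrid(np.arange(w),np.arange(h))
    p=cv2.undistortPoints(np.stack([u,v],-1).reshape(-1,1,2).astype(float),K,D).reshape(h,w,2)
    z=f["range_z"]; P=np.stack([p[...,0]*z,-p[...,1]*z,-z,np.ones_like(z)],-1)
    W=(P@f["world_from_camera"].T)[...,:3]; W[z==0]=np.nan
    return W
E
python3 - <<'E'
from h import *
for n in("top","side"):
    f=r.grab_frame(n); cv2.imwrite(f"pics/{n}0.png",f["img"][...,::-1]); np.savez(n+"0",img=f["img"],W=cloud(f))
print(r.sense())
E
```

```text
{'clock': 0.1, 'qpos': array([ 1.21359523e+00,  3.53553349e-01,  1.63406759e+00, -1.80998674e-05,
        1.15520326e+00, -2.40537577e-03]), 'qvel': array([ 0.00203748, -0.00284127, -0.00298522, -0.00077456,  0.00161757,
       -0.00147532]), 'joint_efforts': array([-4.90453967e-04, -6.06356692e+01, -3.42817175e+01, -4.42759540e-05,
        4.00588702e-03, -1.39425103e-05]), 'eef_pos': array([216.96894276, 585.62995162, 199.64938032]), 'tcp_rot': array([-3.14036107e+00,  1.35877643e-05,  2.78680426e+00]), 'contact_force': array([-0.18394817,  0.67006455,  0.17778223]), 'wrist_torque': array([ 0.05082438, -0.01270886,  0.04300696]), 'grasp_force': 0.0, 'opening': 1.0004132295417258}
```

View pics/top0.png

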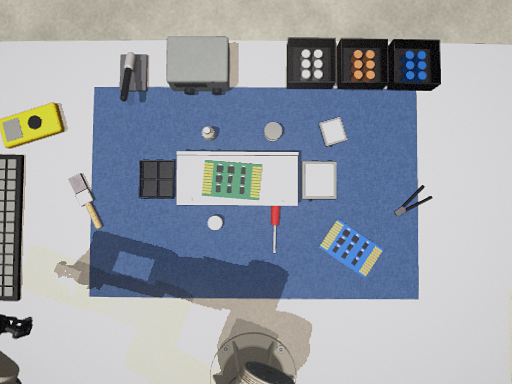

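View pics/side0.png

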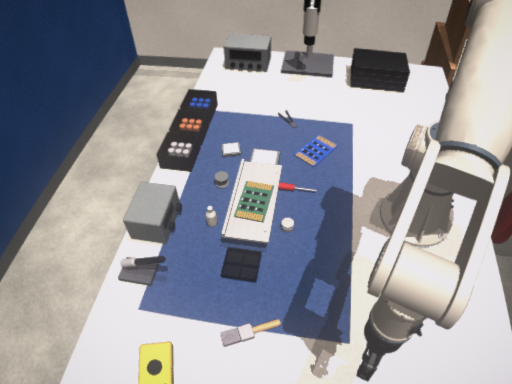

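The top view shows the ledge (176–299, 151–206), the green board (203–262, 160–199), the light box on the right at (320,180) and the tray on the left at (157,179). So the push goes towards -y. Next I measure the poses.

```bash
cat >> h.py <<'E'
def ledge(W,roi=(165,140,310,215)):
    x0,y0,x1,y1=roi; S=W[y0:y1,x0:x1].reshape(-1,3)
    L=S[(S[:,2]>52)&(S[:,2]<80)]; 
    return cv2.minAreaRect(L[:,:2].astype(np.float32)),L
def green(img,W,roi=(165,140,310,215)):
    x0,y0,x1,y1=roi; I=img[y0:y1,x0:x1]; h=cv2.cvtColor(I,cv2.COLOR_RGB2HSV)
    m=(h[...,1]>70)&(h[...,0]>15)&(h[...,0]<95); m=cv2.morphologyEx(m.astype(np.uint8),cv2.MORPH_CLOSE,np.ones((5,5)))
    n,lab,st,_=cv2.connectedComponentsWithStats(m); k=1+np.argmax(st[1:,4])
    S=W[y0:y1,x0:x1][lab==k]; S=S[(S[:,2]>50)&(S[:,2]<80)]
    return cv2.minAreaRect(S[:,:2].astype(np.float32)),S
E
python3 - <<'E'
from h import *
d=np.load("top0.npz"); W=d["W"]
a,L=ledge(W); print("ledge",a,np.nanpercentile(L[:,2],[5,50,95]))
b,S=green(d["img"],W); print("board",b,np.median(S[:,2]))
for rc in (a,b): print(cv2.boxPoints(rc).round(1).tolist())
F=L[L[:,2]>68]; print("fence",len(F),cv2.minAreaRect(F[:,:2].astype(np.float32)))
for n,p in dict(box=(320,180),tray=(157,179),flux=(208,132),spool=(273,131),tin=(215,222),sd=(276,215)).items(): print(n,W[p[1],p[0]].round(1))
E
```

```text
ledge ((565.1593017578125, 49.06614685058594), (339.60858154296875, 150.44320678710938), 89.42859649658203) [55.9316102  61.79920785 71.02218526]
board ((561.1139526367188, 63.69867706298828), (160.55953979492188, 98.94249725341797), 85.47899627685547) 65.93659630600234
[[488.20001220703125, -120.0], [638.7000122070312, -121.5], [642.0999755859375, 218.10000610351562], [491.6000061035156, 219.60000610351562]]
[[505.5, -12.399999618530273], [604.0999755859375, -20.200000762939453], [616.7999877929688, 139.8000030517578], [518.0999755859375, 147.60000610351562]]
fence 877 ((572.9999389648438, 47.98280334472656), (337.72943115234375, 134.38775634765625), 89.48686981201172)
box [ 564.5 -189.7   20.1]
tray [564.1 280.4  22.9]
flux [690.4 128.5  87.5]
spool [703.5 -52.9  34.6]
tin [441.8 110.8  32. ]
sd [462.9 -63.1  22.1]
```

```bash
cat >> h.py <<'E'
from scipy.spatial.transform import Rotation as R
O=np.array([565.2,49.1]); PSI=-0.010
def l2w(x,y): c,s=np.cos(PSI),np.sin(PSI); return O+[c*x-s*y,s*x+c*y]
def w2l(p): c,s=np.cos(PSI),np.sin(PSI); d=np.asarray(p)[:2]-O; return np.array([c*d[0]+s*d[1],-s*d[0]+c*d[1]])
def go(x,y,z,yaw):  # ledge-frame target of TCP, world z; yaw in ledge frame
    s=r.sense(); A=R.from_euler('xyz',s["tcp_rot"]); B=R.from_euler('xyz',[np.pi,0,yaw+PSI])
    w=np.r_[l2w(x,y),z]-s["eef_pos"]
    print("turn deg",np.degrees((A.inv()*B).as_rotvec()).round(2),"shift m",(A.inv().apply(w)/1000).round(4))
E
python3 -c "
from h import *
go(-110,15,200,np.pi)"
```

```text
turn deg [-7.000e-02 -1.000e-02 -1.975e+01] shift m [-4.043e-01 -4.052e-01  2.000e-04]
```

```bash
python3 -m creep '0 0 -10 -0.200 -0.200 0 0;0 0 -19.7 -0.404 -0.405 0 0;0 0 -19.7 -0.404 -0.405 0 0;0 0 -19.7 -0.404 -0.405 0 0;0 0 -19.7 -0.404 -0.405 0 0;0 0 -19.7 -0.404 -0.405 0 0;0 0 -19.7 -0.404 -0.405 0 0;0 0 -19.7 -0.404 -0.405 0 0'; python3 -c "
from h import *
go(-110,15,53,np.pi)"
```

```text
clock: 1.1
eef_pos: [425.7, 129.6, 200.4]
tcp_rot: [3.141, 0.0, 3.131]
contact_force: [0.2, 1.1, -0.7]
opening: 1.003
grasp_force: 0.0
turn deg [ 0.01  0.02 -0.04] shift m [-0.0303 -0.0641  0.1474]
```

```bash
python3 -m creep '0 0 0 -0.030 -0.064 0.050 0;0 0 0 -0.030 -0.064 0.100 0;0 0 0 -0.030 -0.064 0.130 0;0 0 0 -0.030 -0.064 0.130 0;0 0 0 -0.030 -0.064 0.130 0;0 0 0 -0.030 -0.064 0.130 0'; python3 - <<'E'
from h import *
print(r.sense()["eef_pos"])
f=r.grab_frame("side"); W=cloud(f); I=f["img"][150:260,190:330]
cv2.imwrite("pics/s1.png",cv2.resize(I[...,::-1],None,fx=5,fy=5)); 
f=r.grab_frame("top"); W=cloud(f); a,L=ledge(W)
S=W[140:230,170:310].reshape(-1,3); S=S[S[:,2]>80]; print(len(S), S[:,2].min())
E
```

```text
clock: 1.85
eef_pos: [455.8, 67.7, 71.9]
tcp_rot: [3.141, 0.003, 3.131]
contact_force: [-0.2, -0.6, 0.3]
opening: 0.995
grasp_force: 0.0
[455.80268776  67.67263642  71.88579592]
2306 80.02512189309482
```

View pics/s1.png

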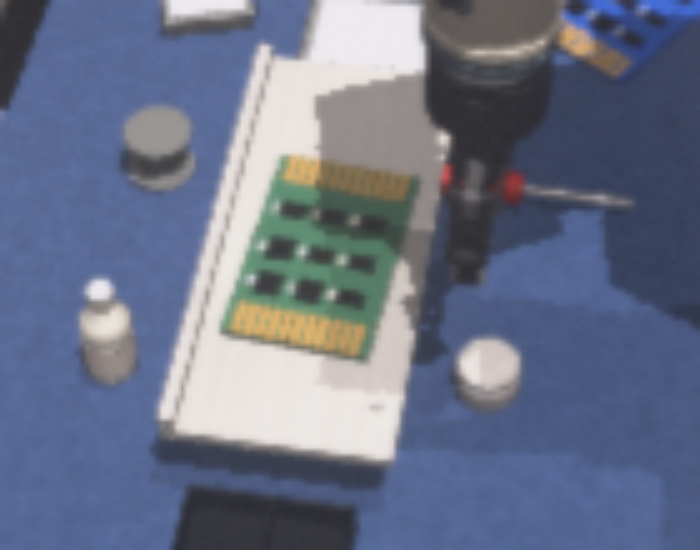

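The crop shows the gripper in front of the ledge, with its near fingertip at crop (467,278), which is side pixel (283,206). I measure the tip height there to confirm the 13 mm set-back.

```bash
python3 - <<'E'
from h import *
f=r.grab_frame("side"); W=cloud(f)
S=W[185:215,275:295].reshape(-1,3)
S=S[(abs(S[:,0]-456)<18)&(abs(S[:,1]-120)<20)&(S[:,2]>50)]
print(len(S),np.sort(S[:,2])[:12].round(1),S[:,:2].mean(0))
go(-110,10,50,np.pi)
E
```

```text
168 [119.9 121.4 121.9 124.4 125.6 125.8 126.1 126.8 127.2 127.2 127.6 127.8] [453.33599886 128.4586866 ]
turn deg [ 0.02  0.12 -0.03] shift m [ 0.     -0.0073  0.0214]
```

```bash
python3 - <<'E'
from h import *
f=r.grab_frame("side"); W=cloud(f)
for v in range(196,212): print(v,[tuple(W[v,u].astype(int)) for u in (281,283,285)], f["img"][v,283])
E
```

```text
196 [(np.int64(461), np.int64(138), np.int64(191)), (np.int64(455), np.int64(137), np.int64(191)), (np.int64(449), np.int64(138), np.int64(192))] [53 52 57]
197 [(np.int64(461), np.int64(138), np.int64(186)), (np.int64(455), np.int64(138), np.int64(188)), (np.int64(449), np.int64(138), np.int64(188))] [50 49 54]
198 [(np.int64(461), np.int64(130), np.int64(172)), (np.int64(455), np.int64(126), np.int64(168)), (np.int64(449), np.int64(124), np.int64(167))] [49 49 54]
199 [(np.int64(461), np.int64(123), np.int64(159)), (np.int64(455), np.int64(131), np.int64(170)), (np.int64(449), np.int64(130), np.int64(169))] [53 52 56]
200 [(np.int64(460), np.int64(139), np.int64(173)), (np.int64(454), np.int64(135), np.int64(170)), (np.int64(448), np.int64(136), np.int64(172))] [64 63 69]
201 [(np.int64(460), np.int64(138), np.int64(168)), (np.int64(454), np.int64(138), np.int64(168)), (np.int64(448), np.int64(140), np.int64(173))] [67 67 71]
202 [(np.int64(460), np.int64(140), np.int64(166)), (np.int64(453), np.int64(142), np.int64(169)), (np.int64(447), np.int64(140), np.int64(168))] [55 54 59]
2
[... 686 characters left out ...]
461), np.int64(27), np.int64(0)), (np.int64(454), np.int64(25), np.int64(0))] [ 75  88 123]
208 [(np.int64(468), np.int64(31), np.int64(-1)), (np.int64(460), np.int64(31), np.int64(0)), (np.int64(453), np.int64(34), np.int64(4))] [ 78  94 131]
209 [(np.int64(467), np.int64(35), np.int64(-2)), (np.int64(460), np.int64(39), np.int64(3)), (np.int64(453), np.int64(35), np.int64(0))] [ 79  93 132]
210 [(np.int64(466), np.int64(40), np.int64(-1)), (np.int64(460), np.int64(39), np.int64(-1)), (np.int64(452), np.int64(39), np.int64(0))] [ 81  95 134]
211 [(np.int64(466), np.int64(44), np.int64(-1)), (np.int64(459), np.int64(45), np.int64(1)), (np.int64(452), np.int64(44), np.int64(0))] [ 79  95 133]
```

```bash
python3 - <<'E'
from h import *
f=r.grab_frame("side"); W=cloud(f)
p=np.array([[456,117,85],[456,125,85],[456,19,85],[456,68,72]],float)
M=np.linalg.inv(f["world_from_camera"]); c=p@M[:3,:3].T+M[:3,3]; c[:,1:]*=-1
print(cv2.projectPoints(c,np.zeros(3),np.zeros(3),f["K"],np.array(f["D"],float))[0].reshape(-1,2).round(1), f["world_from_camera"][:3,3])
m=(abs(W[...,0]-456)<20)&(W[...,2]>45)&(W[...,2]<135)&(W[...,1]>-20)&(W[...,1]<160)
v,u=np.nonzero(m)
for z in range(45,135,10):
    k=m&(W[...,2]>=z)&(W[...,2]<z+10); vv,uu=np.nonzero(k)
    if len(vv): print(z,len(vv),"y",W[k][:,1].min().round(),W[k][:,1].max().round(),"x",W[k][:,0].min().round(),W[k][:,0].max().round(),"rows",vv.min(),vv.max(),uu.min(),uu.max())
I=f["img"][160:230,240:330]; cv2.imwrite("pics/s2.png",cv2.resize(I[...,::-1],None,fx=8,fy=8,interpolation=cv2.INTER_NEAREST))
E
```

```text
[[282.3 212.4]
 [282.  214.3]
 [285.9 189.7]
 [284.  203.2]] [ 398.30373301  875.62106123 1069.27031381]
115 6 y 115.0 120.0 x 446.0 465.0 rows 205 206 280 286
125 13 y 113.0 127.0 x 443.0 462.0 rows 203 206 281 287
```

View pics/s2.png

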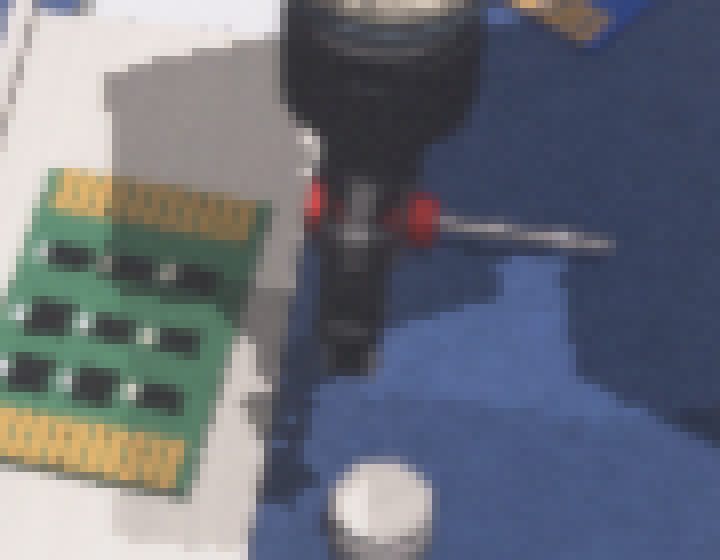

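The crop shows one finger hanging down to crop row 372, which is pixel row 206, while the predicted open tip was at row 212. I shut the fingers as a check: the tip should then appear at (284,203).

```bash
python3 -m creep '0 0 0 0 0 0 255;0 0 0 0 0 0 255;0 0 0 0 0 0 255;0 0 0 0 0 0 255;0 0 0 0 0 0 255;0 0 0 0 0 0 255;0 0 0 0 0 0 255;0 0 0 0 0 0 255' 20; python3 - <<'E'
from h import *
f=r.grab_frame("side"); W=cloud(f); s=r.sense(); print(s["eef_pos"])
p=s["eef_pos"][None]
M=np.linalg.inv(f["world_from_camera"]); c=p@M[:3,:3].T+M[:3,3]; c[:,1:]*=-1
print(cv2.projectPoints(c,np.zeros(3),np.zeros(3),f["K"],np.array(f["D"],float))[0].reshape(-1,2).round(1))
for v in range(186,214): print(v,W[v,284].round(), f["img"][v,284])
E
```

```text
clock: 3.1
eef_pos: [454.6, 67.1, 70.3]
tcp_rot: [-3.142, -0.0, 3.131]
contact_force: [0.8, -1.2, -0.1]
opening: 0.0
grasp_force: 0.0
[454.60508447  67.14738188  70.30741599]
[[284.4 203.4]]
186 [456. 110. 205.] [121 117 120]
187 [456. 113. 205.] [120 117 120]
188 [456. 114. 201.] [123 118 121]
189 [455. 114. 196.] [123 119 122]
190 [455. 121. 199.] [125 120 122]
191 [454. 123. 198.] [131 126 128]
192 [454. 124. 194.] [120 116 118]
193 [454. 128. 195.] [110 107 110]
194 [454. 125. 186.] [80 77 81]
195 [454. 118. 173.] [54 53 56]
196 [456.  81. 125.] [48 48 51]
197 [456.  82. 121.] [49 48 51]
198 [456.  83. 117.] [47 49 54]
199 [457.  70.  96.] [52 57 69]
200 [462.  -8.  -3.] [58 66 89]
201 [461.  -1.  -1.] [ 65  73 101]
202 [461.  -0.  -5.] [ 82  98 139]
203 [460.  11.   3.] [ 85 100 143]
204 [460.  15.   2.] [ 85 102 145]
205 [nan nan nan] [ 86 104 148]
206 [458.  24.   2.] [ 84 102 145]
207 [458.  24.  -4.] [ 85 104 147]
208 [457.  31.   0.] [ 87 104 149]
209 [457.  36.   1.] [ 79  93 132]
210 [457.  38.  -2.] [ 79  93 131]
211 [456.  44.  -1.] [ 78  93 130]
212 [455.  50.   2.] [ 76  88 126]
213 [455.  52.  -1.] [ 78  92 130]
```

```bash
python3 - <<'E'
from h import *
f=r.grab_frame("side"); W=cloud(f)
b,S=green(f["img"],W,(225,160,285,245)); print("board side",b,np.median(S[:,2]))
go(-4,136,120,np.pi/2)
E
```

```text
board side ((557.7108764648438, 61.55524444580078), (165.0034942626953, 93.43461608886719), 85.79280090332031) 65.04879015511574
turn deg [-0.   -0.   89.94] shift m [-0.1067  0.1192 -0.0497]
```

```bash
python3 -m creep '0 0 0 0 0 -0.050 75;0 0 10 -0.03 0.03 -0.050 75;0 0 20 -0.06 0.06 -0.050 75;0 0 30 -0.09 0.09 -0.05 75;0 0 40 -0.107 0.119 -0.05 75;0 0 50 -0.107 0.119 -0.05 75;0 0 60 -0.107 0.119 -0.05 75;0 0 70 -0.107 0.119 -0.05 75' 20;  python3 -m creep '0 0 10 0 0 0 75;0 0 20 0 0 0 75;0 0 20 0 0 0.02 75;0 0 20 0 0 0.03 75;0 0 20 0 0 0.03 75;0 0 20 0 0 0.03 75'; python3 - <<'E'
from h import *
go(-4,136,60,np.pi/2); print(r.sense()["contact_force"])
f=r.grab_frame("side"); np.savez("s3",img=f["img"],W=cloud(f))
I=f["img"][150:250,210:320]; cv2.imwrite("pics/s3.png",cv2.resize(I[...,::-1],None,fx=6,fy=6,interpolation=cv2.INTER_NEAREST))
E
```

```text
clock: 4.2
eef_pos: [562.7, 185.1, 120.0]
tcp_rot: [-3.141, 0.0, 1.903]
contact_force: [-0.6, 0.2, 0.1]
opening: 0.705
grasp_force: 0.0
clock: 4.95
eef_pos: [563.2, 185.1, 90.7]
tcp_rot: [3.141, -0.0, 1.56]
contact_force: [-0.7, 0.2, 0.2]
opening: 0.708
grasp_force: 0.0
turn deg [ 0.02 -0.01 -0.05] shift m [ 0.     -0.0006  0.0307]
[-0.65940547  0.19744729  0.18212277]
```

View pics/s3.png

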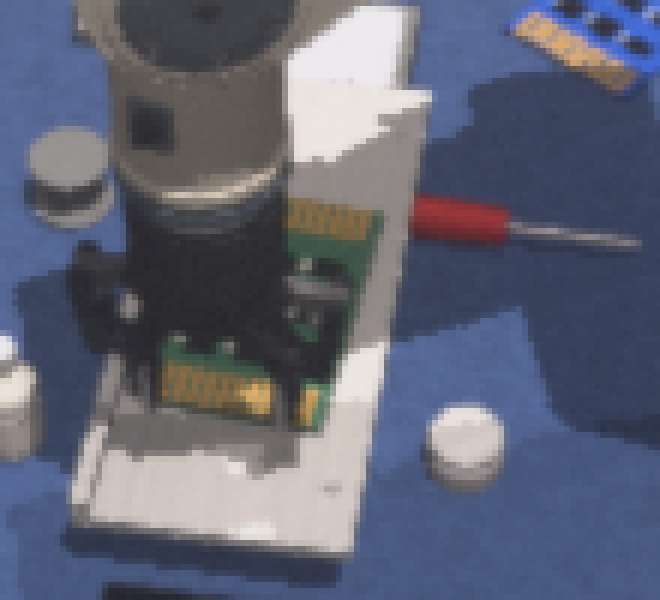

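The crop shows the two fingertips at crop (140,400) and (285,430), over the board's +y end. I intersect those pixel rays with the plane of the finger face.

```bash
python3 - <<'E'
from h import *
f=r.grab_frame("side"); C=f["world_from_camera"]
for px in ((234,218),(257.5,222)):
    q=cv2.undistortPoints(np.array([[px]],float),f["K"],np.array(f["D"],float))[0,0]
    d=C[:3,:3]@[q[0],-q[1],-1]; o=C[:3,3]
    for y in (174,185,196): t=(y-o[1])/d[1]; print(px,y,(o+t*d).round(1))
E
```

```text
(234, 218) 174 [602.3 174.   99.7]
(234, 218) 185 [599.1 185.  114.9]
(234, 218) 196 [595.9 196.  130.1]
(257.5, 222) 174 [527.4 174.   94.4]
(257.5, 222) 185 [525.4 185.  109.7]
(257.5, 222) 196 [523.4 196.  125. ]
```

```bash
python3 -m creep '0 0 0 0 0 0.010 75;0 0 0 0 0 0.020 75;0 0 0 0 0 0.022 75;0 0 0 0 0 0.024 75;0 0 0 0 0 0.025 75;0 0 0 0 0 0.026 75;0 0 0 0 0 0.027 75;0 0 0 0 0 0.027 75'; python3 -m creep '0 0 0 0 0 0.001 75;0 0 0 0 0 0.002 75;0 0 0 0 0 0.003 75;0 0 0 0 0 0.003 75';  python3 -m creep '0 0 0 0 0 0.001 75;0 0 0 0 0 0.002 75;0 0 0 0 0 0.002 75'
```

```text
clock: 6.05
eef_pos: [562.9, 184.9, 63.3]
tcp_rot: [-3.142, 0.0, 1.56]
contact_force: [0.4, -0.2, -0.5]
opening: 0.708
grasp_force: 0.0
clock: 6.55
eef_pos: [562.8, 185.0, 60.2]
tcp_rot: [-3.141, 0.0, 1.56]
contact_force: [0.2, 0.4, -0.5]
opening: 0.71
grasp_force: 0.0
clock: 6.92
eef_pos: [562.8, 184.9, 58.2]
tcp_rot: [-3.141, 0.0, 1.56]
contact_force: [-0.8, -0.0, 0.5]
opening: 0.702
grasp_force: 0.0
```

```bash
python3 -m creep '0 0 0 0 0 0.001 75;0 0 0 0 0 0.0015 75;0 0 0 0 0 0.0015 75'; python3 -m creep '0 0 0 0 0 0.001 75;0 0 0 0 0 0.0015 75;0 0 0 0 0 0.0015 75'; python3 -m creep '0 0 0 0 0 0.001 75;0 0 0 0 0 0.0015 75;0 0 0 0 0 0.0015 75'
```

```text
clock: 7.3
eef_pos: [562.8, 185.0, 56.7]
tcp_rot: [-3.141, 0.0, 1.56]
contact_force: [-0.1, 0.0, 0.2]
opening: 0.705
grasp_force: 0.0
clock: 7.68
eef_pos: [562.8, 185.0, 55.2]
tcp_rot: [-3.142, 0.0, 1.56]
contact_force: [0.5, 0.6, -0.6]
opening: 0.702
grasp_force: 0.0
clock: 8.05
eef_pos: [562.8, 185.0, 53.7]
tcp_rot: [-3.141, 0.0, 1.56]
contact_force: [-1.0, 0.1, 0.5]
opening: 0.707
grasp_force: 0.0
```

```bash
python3 -m creep '0 0 0 0 0 0.001 75;0 0 0 0 0 0.002 75;0 0 0 0 0 0.002 75'; python3 -m creep '0 0 0 0 0 0.001 75;0 0 0 0 0 0.002 75;0 0 0 0 0 0.002 75'; python3 -m creep '0 0 0 0 0 0.001 75;0 0 0 0 0 0.002 75;0 0 0 0 0 0.002 75'; python3 - <<'E'
from h import *
f=r.grab_frame("side")
I=f["img"][175:245,215:305]; cv2.imwrite("pics/s4.png",cv2.resize(I[...,::-1],None,fx=8,fy=8,interpolation=cv2.INTER_NEAREST))
E
```

```text
clock: 8.43
eef_pos: [562.8, 184.9, 51.7]
tcp_rot: [-3.141, 0.0, 1.56]
contact_force: [0.4, 0.2, -0.1]
opening: 0.707
grasp_force: 0.0
clock: 8.8
eef_pos: [562.8, 185.0, 49.7]
tcp_rot: [-3.141, 0.0, 1.56]
contact_force: [-1.2, -0.4, 0.4]
opening: 0.709
grasp_force: 0.0
clock: 9.18
eef_pos: [562.8, 185.0, 47.7]
tcp_rot: [-3.141, 0.0, 1.56]
contact_force: [-0.2, -0.0, -0.0]
opening: 0.708
grasp_force: 0.0
```

View pics/s4.png

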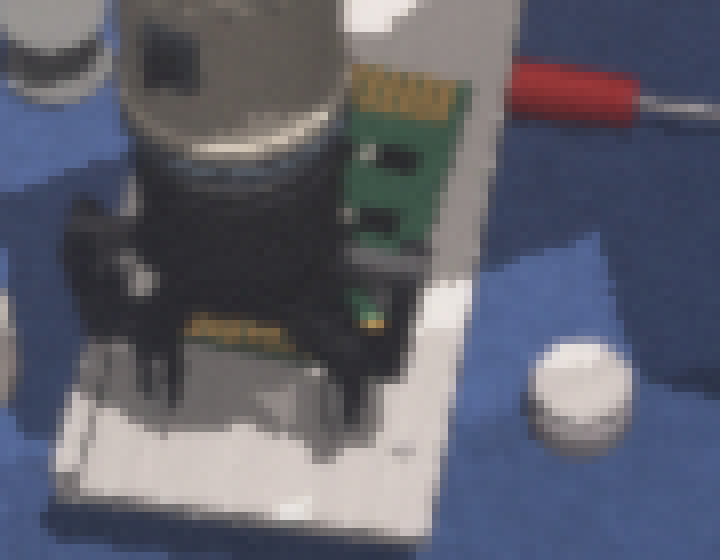

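The tips at crop (165,405) and (350,425) are still clearly above their shadows at rows 438 and 458. Depth and silhouette both put the real tips well above the reported TCP, by about 35–45 mm. I keep feeling downwards in small steps.

```bash
python3 -m creep '0 0 0 0 0 0.003 75;0 0 0 0 0 0.006 75;0 0 0 0 0 0.009 75;0 0 0 0 0 0.012 75;0 0 0 0 0 0.013 75;0 0 0 0 0 0.013 75'; python3 - <<'E'
from h import *
f=r.grab_frame("side"); W=cloud(f)
for y0,z in ((0,0),):
    m=(W[...,1]>165)&(W[...,1]<205)&(W[...,2]>63)&(W[...,2]<110)&(W[...,0]>500)&(W[...,0]<618)
    v,u=np.nonzero(m)
    for a in np.argsort(W[m][:,2])[:14]: print(v[a],u[a],W[v[a],u[a]].round(),f["img"][v[a],u[a]])
E
```

```text
clock: 9.98
eef_pos: [562.8, 184.9, 34.7]
tcp_rot: [-3.141, 0.0, 1.56]
contact_force: [-0.6, -0.4, -0.0]
opening: 0.706
grasp_force: 0.0
229 236 [595. 190.  64.] [102  97  98]
232 230 [611. 204.  64.] [205 196 191]
226 240 [584. 176.  64.] [107 104 102]
227 237 [591. 188.  73.] [73 72 74]
231 256 [529. 195.  75.] [96 93 94]
228 235 [596. 195.  76.] [104 100 102]
226 237 [591. 188.  78.] [65 63 66]
230 256 [529. 194.  79.] [87 85 86]
230 258 [523. 194.  80.] [73 71 73]
225 237 [591. 185.  80.] [56 55 59]
226 233 [603. 192.  81.] [65 65 68]
228 236 [592. 198.  81.] [81 78 80]
228 260 [518. 186.  81.] [76 74 75]
230 259 [519. 194.  81.] [87 85 86]
```

```bash
python3 -m creep '0 0 0 0 0 0.003 75;0 0 0 0 0 0.005 75;0 0 0 0 0 0.006 75;0 0 0 0 0 0.006 75'; for i in 1 2 3; do :; done; python3 -m creep '0 0 0 0 0 0.001 75;0 0 0 0 0 0.002 75;0 0 0 0 0 0.002 75'; python3 -m creep '0 0 0 0 0 0.001 75;0 0 0 0 0 0.002 75;0 0 0 0 0 0.002 75'
```

```text
clock: 10.52
eef_pos: [562.8, 184.9, 28.7]
tcp_rot: [-3.141, 0.0, 1.56]
contact_force: [0.0, -0.5, -0.9]
opening: 0.709
grasp_force: 0.0
clock: 10.9
eef_pos: [562.8, 184.9, 26.7]
tcp_rot: [-3.141, 0.0, 1.56]
contact_force: [-0.1, -0.4, -0.2]
opening: 0.705
grasp_force: 0.0
clock: 11.28
eef_pos: [562.8, 184.9, 24.7]
tcp_rot: [-3.141, 0.0, 1.56]
contact_force: [-0.5, 0.3, 0.1]
opening: 0.704
grasp_force: 0.0
```

```bash
python3 -m creep '0 0 0 0 0 0.001 75;0 0 0 0 0 0.0015 75;0 0 0 0 0 0.0015 75'; python3 -m creep '0 0 0 0 0 0.001 75;0 0 0 0 0 0.0015 75;0 0 0 0 0 0.0015 75'; python3 -m creep '0 0 0 0 0 0.001 75;0 0 0 0 0 0.0015 75;0 0 0 0 0 0.0015 75'
```

```text
clock: 11.65
eef_pos: [563.0, 185.0, 23.9]
tcp_rot: [3.141, -0.0, 1.56]
contact_force: [-3.0, -0.7, 7.3]
opening: 0.704
grasp_force: 3.6
clock: 12.02
eef_pos: [563.0, 185.0, 23.8]
tcp_rot: [3.141, -0.0, 1.56]
contact_force: [-7.1, -2.1, 22.3]
opening: 0.705
grasp_force: 11.5
clock: 12.4
eef_pos: [563.1, 185.0, 23.7]
tcp_rot: [3.141, -0.0, 1.56]
contact_force: [-11.0, -3.7, 38.9]
opening: 0.705
grasp_force: 19.5
```

Contact came at TCP z 23.9, so at this opening the tips sit about 36 mm above the reported TCP. I raise to a tip height of about 63 and begin the push.

```bash
python3 -m creep '0 0 0 0 0 -0.0063 75;0 0 0 -0.006 0 -0.0063 75;0 0 0 -0.012 0 -0.0063 75;0 0 0 -0.018 0 -0.0063 75;0 0 0 -0.022 0 -0.0063 75;0 0 0 -0.026 0 -0.0063 75;0 0 0 -0.030 0 -0.0063 75;0 0 0 -0.033 0 -0.0063 75';python3 -m creep '0 0 0 -0.003 0 0 75;0 0 0 -0.006 0 0 75;0 0 0 -0.009 0 0 75;0 0 0 -0.012 0 0 75;0 0 0 -0.015 0 0 75;0 0 0 -0.018 0 0 75'
```

```text
clock: 13.4
eef_pos: [562.5, 151.8, 26.5]
tcp_rot: [-3.142, -0.0, 1.56]
contact_force: [0.3, -0.5, -0.1]
opening: 0.707
grasp_force: 0.3
clock: 14.15
eef_pos: [562.4, 133.8, 26.6]
tcp_rot: [3.141, -0.0, 1.56]
contact_force: [0.5, -0.5, -0.2]
opening: 0.707
grasp_force: 0.3
```

```bash
python3 - <<'E'
from h import *
f=r.grab_frame("side"); W=cloud(f)
b,S=green(f["img"],W,(225,155,285,245)); print(b,np.median(S[:,2]),cv2.boxPoints(b).round().tolist())
I=f["img"][160:240,215:305]; cv2.imwrite("pics/s5.png",cv2.resize(I[...,::-1],None,fx=7,fy=7,interpolation=cv2.INTER_NEAREST))
E
```

```text
((532.8936767578125, -0.12044906616210938), (28.067522048950195, 76.55406951904297), 0.8059453368186951) 65.15983556842878 [[518.0, 38.0], [519.0, -39.0], [547.0, -38.0], [546.0, 38.0]]
```

View pics/s5.png

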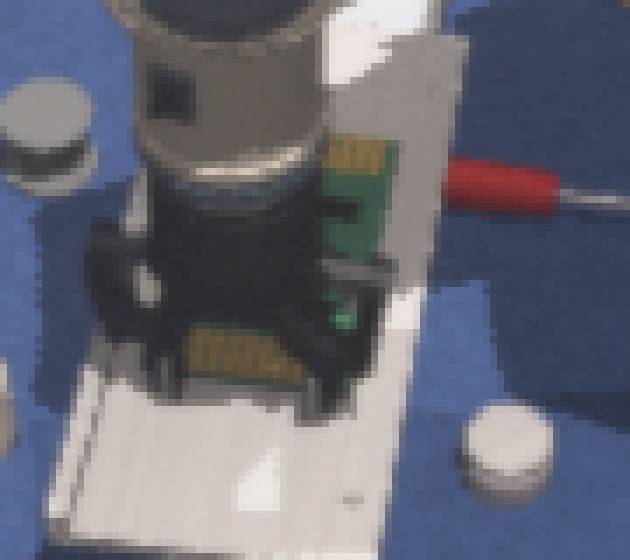

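The board's far end has moved to y≈-39, its edges now look square to the ledge, and the fingers sit against its +y end at crop (170–340, 390). It needs about 120 mm more.

```bash
python3 -m creep '0 0 0 -0.005 0 0 75;0 0 0 -0.010 0 0 75;0 0 0 -0.015 0 0 75;0 0 0 -0.020 0 0 75;0 0 0 -0.025 0 0 75;0 0 0 -0.030 0 0 75;0 0 0 -0.035 0 0 75;0 0 0 -0.040 0 0 75';python3 -m creep '0 0 0 -0.005 0 0 75;0 0 0 -0.010 0 0 75;0 0 0 -0.015 0 0 75;0 0 0 -0.020 0 0 75;0 0 0 -0.025 0 0 75;0 0 0 -0.030 0 0 75;0 0 0 -0.035 0 0 75;0 0 0 -0.040 0 0 75';python3 -m creep '0 0 0 -0.005 0 0 75;0 0 0 -0.010 0 0 75;0 0 0 -0.015 0 0 75;0 0 0 -0.020 0 0 75;0 0 0 -0.024 0 0 75;0 0 0 -0.028 0 0 75;0 0 0 -0.030 0 0 75;0 0 0 -0.030 0 0 75'; python3 - <<'E'
from h import *
f=r.grab_frame("side"); W=cloud(f)
b,S=green(f["img"],W,(225,130,290,240)); print(b,np.median(S[:,2]),cv2.boxPoints(b).round().tolist())
E
```

```text
clock: 15.2
eef_pos: [561.9, 93.6, 26.6]
tcp_rot: [3.142, -0.0, 1.56]
contact_force: [0.1, 0.6, 0.4]
opening: 0.709
grasp_force: 0.5
clock: 16.2
eef_pos: [561.4, 53.7, 26.6]
tcp_rot: [-3.142, -0.0, 1.56]
contact_force: [0.0, 1.1, -0.0]
opening: 0.704
grasp_force: 0.5
clock: 17.2
eef_pos: [561.1, 23.8, 26.6]
tcp_rot: [-3.142, 0.0, 1.56]
contact_force: [0.3, -0.3, -0.8]
opening: 0.708
grasp_force: 0.0
((564.261474609375, -0.7671308517456055), (55.2869987487793, 24.750316619873047), 1.2222347259521484) 64.90531661769808 [[536.0, 11.0], [537.0, -14.0], [592.0, -13.0], [592.0, 12.0]]
```

```bash
python3 -m creep '0 0 0 -0.004 0 0 75;0 0 0 -0.008 0 0 75;0 0 0 -0.011 0 0 75;0 0 0 -0.011 0 0 75;0 0 0 0.005 0 0 75;0 0 0 0.02 0 0 75;0 0 0 0.04 0 -0.04 75;0 0 0 0.04 0 -0.10 0'; python3 -c "
from h import *
go(-125,-112,110,np.pi)"
```

```text
clock: 18.25
eef_pos: [560.0, 66.2, 126.1]
tcp_rot: [-3.138, 0.0, 1.562]
contact_force: [0.5, -0.2, -0.6]
opening: 0.893
grasp_force: 0.0
turn deg [ -0.18  -0.17 -89.93] shift m [-0.1289 -0.1197  0.0166]
```

```bash
python3 -m creep '0 0 -10 -0.02 -0.03 0 75;0 0 -20 -0.04 -0.06 0 75;0 0 -30 -0.07 -0.09 0 75;0 0 -40 -0.10 -0.12 0 75;0 0 -50 -0.144 -0.12 0 75;0 0 -60 -0.144 -0.12 0 75;0 0 -70 -0.144 -0.12 0 75;0 0 -80 -0.144 -0.12 0 75';python3 -m creep '0 0 -10 0 0 0 75;0 0 -10 0 0 0.03 75;0 0 -10 0 0 0.03 75;0 0 -10 0 0 0.03 75'; python3 - <<'E'
from h import *
f=r.grab_frame("top"); W=cloud(f)
b,S=green(f["img"],W,(165,140,345,215)); print(b,np.median(S[:,2]),cv2.boxPoints(b).round(1).tolist(),w2l(b[0]))
cv2.imwrite("pics/t6.png",cv2.resize(f["img"][130:240,190:370][...,::-1],None,fx=4,fy=4))
go(-110,-129,40,np.pi)
E
```

```text
clock: 19.25
eef_pos: [440.2, -77.9, 126.7]
tcp_rot: [3.141, 0.0, 2.962]
contact_force: [0.9, 1.1, -0.2]
opening: 0.704
grasp_force: 0.0
clock: 19.75
eef_pos: [440.3, -78.3, 97.1]
tcp_rot: [-3.142, 0.0, 3.131]
contact_force: [0.7, 0.5, -0.2]
opening: 0.702
grasp_force: 0.0
((564.9077758789062, -79.04663848876953), (98.37947082519531, 159.48690795898438), 0.33760371804237366) 65.84446941567307 [[515.2000122070312, 0.4000000059604645], [516.2000122070312, -159.10000610351562], [614.5999755859375, -158.5], [613.5999755859375, 1.0]] [   0.98923552 -128.1431534 ]
turn deg [-0.01  0.05 -0.04] shift m [-0.0133 -0.0002  0.0574]
```

View pics/t6.png

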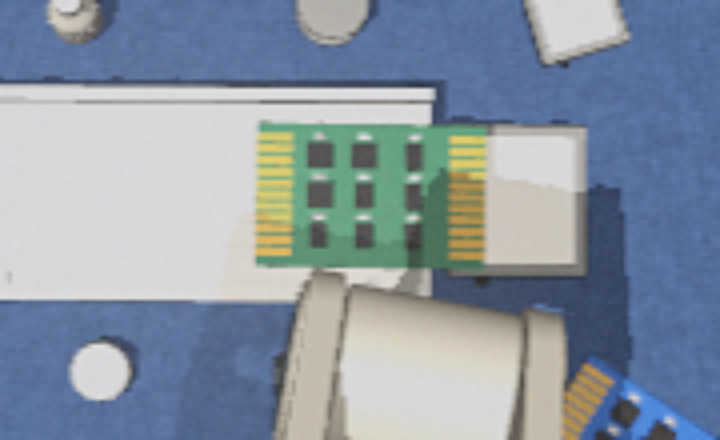

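The gold strip at crop (450–487, 135–262) is fully past the ledge end at column 433. The board is at ledge (1, -128) and square, so it needs about 14 mm towards the fence.

```bash
python3 -m creep '0 0 0 0 0 0.04 75;0 0 0 0 0 0.0705 75;0 0 0 0 0 0.0705 75;0 0 0 0 0 0.0705 75;0 0 0 -0.02 0 0.0705 75;0 0 0 -0.04 0 0.0705 75;0 0 0 -0.055 0 0.0705 75;0 0 0 -0.055 0 0.0705 75'; python3 -m creep '0 0 0 -0.003 0 0 75;0 0 0 -0.006 0 0 75;0 0 0 -0.009 0 0 75;0 0 0 -0.012 0 0 75;0 0 0 -0.014 0 0 75;0 0 0 -0.016 0 0 75;0 0 0 -0.018 0 0 75;0 0 0 -0.018 0 0 75'
```

```text
clock: 20.8
eef_pos: [496.5, -79.5, 27.0]
tcp_rot: [-3.141, 0.002, 3.131]
contact_force: [-1.5, -0.2, 0.3]
opening: 0.706
grasp_force: 0.0
clock: 21.8
eef_pos: [513.3, -79.6, 26.1]
tcp_rot: [-3.142, 0.001, 3.131]
contact_force: [-1.0, -0.4, -0.3]
opening: 0.705
grasp_force: 0.0
```

```bash
python3 -m creep '0 0 0 -0.001 0 0 75;0 0 0 -0.002 0 0 75;0 0 0 -0.003 0 0 75;0 0 0 -0.003 0 0 75'; python3 -m creep '0 0 0 -0.0005 0 0 75;0 0 0 -0.001 0 0 75;0 0 0 -0.001 0 0 75'; python3 - <<'E'
from h import *
f=r.grab_frame("top"); W=cloud(f)
b,S=green(f["img"],W,(165,140,345,215)); print(b,np.median(S[:,2]),cv2.boxPoints(b).round(1).tolist(),w2l(b[0]))
E
```

```text
clock: 22.3
eef_pos: [516.2, -79.6, 26.1]
tcp_rot: [-3.142, 0.0, 3.131]
contact_force: [-0.6, 0.5, 0.5]
opening: 0.704
grasp_force: 0.2
clock: 22.68
eef_pos: [517.0, -79.6, 26.1]
tcp_rot: [-3.142, 0.0, 3.131]
contact_force: [-1.1, -1.3, 0.2]
opening: 0.705
grasp_force: 0.4
((581.8014526367188, -79.25238037109375), (98.61235809326172, 160.06695556640625), 0.36966419219970703) 65.85357923508525 [[532.0, 0.5], [533.0, -159.60000610351562], [631.5999755859375, -159.0], [630.5999755859375, 1.100000023841858]] [  17.88412498 -128.17995105]
```

```bash
python3 -m creep '0 0 0 -0.0005 0 0 75;0 0 0 -0.001 0 0 75;0 0 0 -0.001 0 0 75'; python3 -m creep '0 0 0 -0.0005 0 0 75;0 0 0 -0.0005 0 0 75'; python3 - <<'E'
from h import *
print(r.sense()["contact_force"])
E
```

```text
clock: 23.1
eef_pos: [517.3, -79.5, 26.0]
tcp_rot: [3.142, -0.001, 3.131]
contact_force: [-4.2, -0.9, 2.5]
opening: 0.708
grasp_force: 2.3
clock: 23.35
eef_pos: [517.4, -79.6, 25.9]
tcp_rot: [3.142, -0.002, 3.131]
contact_force: [-6.1, -1.7, 3.2]
opening: 0.706
grasp_force: 3.1
[-6.06053624 -1.73525446  3.16013502]
```

The push force has risen to about 6 N with no further motion, so the board is seated on the fence. I back away, lift clear and check.

```bash
python3 -m creep '0 0 0 0.003 0 0 75;0 0 0 0.01 0 0 75;0 0 0 0.03 0 0 75;0 0 0 0.06 0 0 75;0 0 0 0.08 0 -0.05 75;0 0 0 0.08 0 -0.10 75;0 0 0 0.08 0 -0.10 75;0 0 0 0.08 0 -0.10 75'; python3 - <<'E'
from h import *
f=r.grab_frame("top"); W=cloud(f)
b,S=green(f["img"],W,(165,140,345,215)); print(b,np.median(S[:,2]),cv2.boxPoints(b).round(1).tolist(),w2l(b[0]))
cv2.imwrite("pics/t7.png",cv2.resize(f["img"][130:240,190:370][...,::-1],None,fx=4,fy=4)); print(r.sense()["eef_pos"])
E
```

```text
clock: 24.35
eef_pos: [438.4, -78.6, 126.0]
tcp_rot: [-3.142, 0.001, 3.131]
contact_force: [0.3, 0.1, 0.1]
opening: 0.706
grasp_force: 0.0
((580.30810546875, -78.60645294189453), (159.85401916503906, 99.14673614501953), 89.09201049804688) 65.88621471837155 [[529.5, -157.6999969482422], [628.5999755859375, -159.3000030517578], [631.0999755859375, 0.5], [532.0, 2.0999999046325684]] [  16.38439331 -127.54898914]
[437.8598765  -78.53529548 125.35153567]
```

View pics/t7.png

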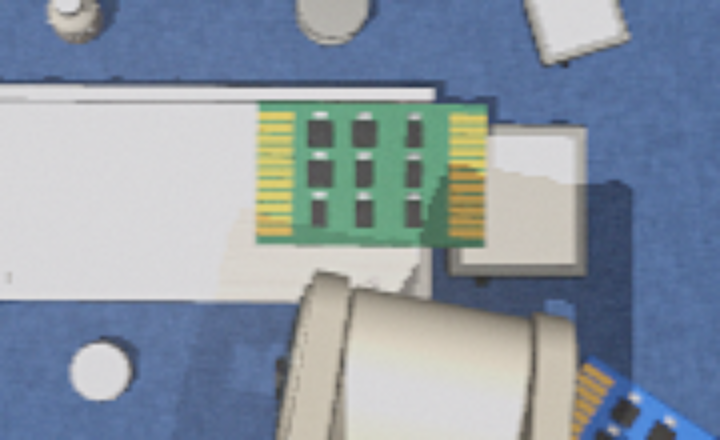

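The board's far edge lies along the fence at crop row 102. The gold strip at 450–487 is past the ledge end at 433, and the gripper is clear.

```bash
python3 -c "
from rig import r
print(r.sign_off())"
```

```text
the job is handed in; nothing more can be done
None
```

The job is handed in at about 24 s: the board lies flat and square against the fence with its leading end about 38 mm past the ledge end (gold strip fully showing, over two thirds still on the ledge) and the gripper clear, though the hand-in returned no verdict.

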